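Draw the stamping die out of the screw press with the hooked pick

ROBOT

A 7-joint arm with a two-finger parallel gripper is mounted at the origin on a cart in front of the work surface, level with it; the furniture and walls round the work are solid. World frame = base frame: x ahead of the robot, y to its left, z up, the work surface at z = 0. Lengths are in m, angles in rad, forces in N, time in s.
With the tool pointing down it reaches from about 0.35 to 0.9 m from the base axis. Payload 8.1 kg.
Tool frame: the origin (TCP) lies on the centre line of the jaws, within the pads' length; the fingertips stand 17 mm ahead of it and the grasp point (between the pads) lies 2 mm behind it; z points along the fingers, y is the direction in which the jaws open and shut (so a half turn about z gives the same grasp; the last joint's range is limited). The gripper opens to 92 mm and grips with 3 to 60 N. Pads are 19 mm wide; open, the fingers measure 130 mm over their backs; the gripper's body (75 mm by 190 mm) begins 47 mm behind the grasp point.
Start: joints at [-1.225, 0.434, 0.025, 1.573, -0.012, 1.134, -0.075], TCP at [0.271, 0.563, 0.244] pointing down, gripper open.
Joint ranges: [-2.62, 2.62], [-0.44, 2.09], [-1.27, 1.32], [0.08, 2.57], [-1.32, 4.46], [0.12, 2], [-2.74, 2.74]. Speed limits (rad/s): [2.22, 2.22, 3.01, 3.01, 3.14, 3.14, 3.14].

INTERFACE

Orientations are given as a rotation vector (axis times angle).
In Python, from cell import arm gives the robot as it stands.
- The arm moves only by the shell command python3 -m creep 'ROWS' [FORCE]. ROWS is JSON, a list that holds one entry, the list of rows, each a list of 7 numbers: the shift along the world's x, y, z in cm, then the turn, a rotation vector about the world's x, y, z in degrees, then the opening, from -1 (shut) to 1 (fully open), so that 0 is half open. In form: [[[tx, ty, tz, ax, ay, az, jaw], ...]]. A call has 1 to 5 rows; each row is the pose to reach, as a shift and turn from the pose commanded when the call began; what a row does not reach only later rows make up. A row lasts 1/10 s, in which the tool goes at most 50 mm and 8.59 degrees, less where a joint would pass 70% of its speed; a pose out of reach is approached as far as the arm can. A call with a gripper value outside its range is refused whole. The fingers move at their own pace and stop on an object; FORCE is the grip in N (left out, the last holds). Time passes only in rows, so rows that repeat a pose let the fingers close. It gives the time, the measured TCP pose, the force and the opening at its end, in the units of the state.
- arm.observe(): the state, without advancing time (a new reading comes with each control period).
- arm.get_image(name): name is "scene" or "top"; returns the picture (480x640x3 uint8, red, green, blue); there is no depth.
- arm.camera_model(name): a dict with "vfov" (degrees; the focal length in pixels is half the picture's height over the tangent of half this angle, whatever the lens; pixels are square), "cx", "cy" (the principal point, pixels), "k1" (the pictures are not rectified: a ray, as slopes to the right and down, at radius r is drawn at 1 + k1 r^2 times it, then the intrinsics apply), "cam_to_world" (4x4, takes a point from camera to world coordinates). Camera axes: x right, y down, z forward; pixel columns grow to the right and rows downward; lengths in m; the calibration is good to about 2 mm. A picture is of the moment at which its call begins. camera_model takes no time and is no camera call.
- arm.sign_off(): hands the job in, once; it reports no verdict.
The state is a dict: "clock": time; "joints": joint angles; "dq": joint speeds; "joint_efforts": joint torques, N m; "position": TCP position; "ee_rot": TCP orientation; "force": force on the tool from outside, world axes, zero at the start; "ft_torque": the same for the moment, N m; "width": opening from 0.0 (shut) to 1.0 (fully open).
Only numpy, scipy, OpenCV 4.12 (cv2) and the standard library are available. Lean on these libraries where they do the work, as an engineer would, in place of code of your own. Each camera call takes 0.05 s, during which the arm holds its last target.

TASK

The stamping job is finished: with the hooked pick from its stand, reach under the platen of the little screw press, feel for the pull eye in the die's brass guide (it may be clamped some way left or right of the middle), hook it and draw the die out of its rails, past the click of its spring balls, until it lies wholly clear of the rails and wholly on the press's front apron. Then lay the pick back in its stand the way it lay. Use a light hand, because the pick's tip snaps if it is forced; touch the die only with the pick, keep the gripper off the press, and leave the other things on the bench where they are.

Things in the scene. Friction and masses are not known exactly. Their poses are not given: they have to be found in the camera images.
- press: Dark green two-pillar bench screw press, fixed. Origin: on the table under the middle of the platen; x points from its open front (robot side) to its back, y left, z up. Green base 14 mm high, x -142 to 70, y -70 to 70 mm. Pillars at y = +-59, crosshead x -23 to 23, y -75 to 75, z 142 to 170 mm, T-bar 195 mm long on top, up to z = 218 mm.
- press_apron (a point): Middle of the loading apron's top, at (-92, 0, 24) mm in the press's axes. Apron and bed are one level steel plate, z = 24 mm, x -138 to 66, y -48 to 48 mm: the die slides on it straight out to -x. A spring ball in each rail clicks into the die's side notches; they let it go at a pull of about 6 to 9 N and then drag with a few N until it is past.
- press_mouth (a point): Middle of the slot's mouth, level with the die's top, at (-45, 0, 32) mm in the press's axes. The fixed platen above (x -45 to 45, y -44 to 44) has its underside 15 mm above this point; a 14 mm punch under it (axis x = 4) reaches 7 mm lower. Rails x -45 to 31, inner faces y = +-23; their lips (z 33 to 37) overhang the die and leave y -19.5 to 19.5 open. A stop closes the back.
- die: Steel die plate 56 x 44 x 8 mm, about 160 g, in the rails under the platen, front edge 17 mm behind the mouth, 1 mm play at the sides and above. Origin: centre of its underside; axes as the press's. In a recess open to the front (x -28 to -9.5, y -20 to 20 mm) a brass stock guide, 18.5 mm along x, 20 mm along y, is clamped; its top is flush with the die's, z = 8 mm, its underside z = 2.5 mm.
- guide_line (a point): Middle of the line on which the guide's pull eye lies, at (-18, 0, 8) mm in the die's axes. The eye, 9 mm along x and 6 mm along y, goes right through the middle of the guide; the guide is clamped anywhere from 10 mm left to 10 mm right of this point, along the die's y, as the last job needed. Beside the guide the recess is empty. The platen hides the eye from above: feel for it.
- pick: Hooked pick, about 90 g. Origin: centre of its square aluminium handle, 100 x 12 x 12 mm along x; x points to the hook end, z up in the stand. The 4.5 mm steel shank is cranked down between x = 60 and 78 mm, then runs straight, axis 16 mm below the handle's, to x = 135 mm; there the hook, a round-ended 4 mm pin, stands straight down, 6.5 mm below the shank's underside.
- hook_tip (a point): Lowest point of the pick's hook, at (135, 0, -24.75) mm in the pick's axes. The tip snaps at a force above 15 N. Held by the handle, the long pick rocks a little in the grip: its tip gives some 2 to 4 mm under 3 N.
- stand: Fixed wooden board 112 x 60 x 8 mm with two brass uprights (x = +-42 mm, 8 mm thick) whose notches carry the pick's handle. Origin: centre of its underside; x along the pick, to its hook end. Notches 16 mm wide, flared to 25 mm at the top, floor 38 mm, tops 50 mm high; the handle's axis lies 44 mm high. The middle of the handle is free for a grasp from above.
- solder_spool: Bystander: small spool of solder, 48 mm across, 26 mm high. Origin: centre of its underside.
- borax_dish: Bystander: round slate dish with a white cone, 72 mm across, 30 mm high. Origin: centre of its underside.
- spirit_lamp: Bystander: round glass lamp with a cork-coloured cap, 68 mm across, 79 mm high. Origin: centre of its underside.

How it is judged:
On the way, in this order (a step that is already met when the one before it is completed fails the run):
1. the hook, reaching down below the die's top at the guide's eye line, bears on the guide with more than 2.5 N while the die is still seated under the platen (x of hook_tip in the frame of die between -0.0225 and -0.0135 m and y of hook_tip in the frame of die between -0.013 and 0.013 m and z of hook_tip in the frame of die between -0.001 and 0.0065 m and contact force between pick and die above 2.5 N and x of die in the frame of press above -0.004 m), for 0.05 s.
2. the die has been drawn clear of the rails (x of die in the frame of press below -0.074 m), for 0.1 s.
At the end, for the whole second after the job is handed in: The die lies flat and still on the apron, clear of the rails (centre 74 to 110 mm before the press origin, within 26 mm of the middle line, under 20 degrees turned); the pick lies still in both notches of its stand, hook down and at the same end, within 25 mm lengthwise of the middle (x of die in the frame of press between -0.11 and -0.074 m and y of die in the frame of press between -0.026 and 0.026 m and z of die in the frame of press between 0.022 and 0.027 m and angle between die's own z axis and vertical below 0.06 rad and angle between the x axis of die and the x axis of press, either way round below 0.35 rad and linear speed of each of die, pick below 0.01 m/s and x of pick in the frame of stand between -0.025 and 0.025 m and y of pick in the frame of stand between -0.004 and 0.004 m and z of pick in the frame of stand between 0.041 and 0.047 m and angle between pick's own z axis and vertical below 0.12 rad and angle between the x axis of pick and the x axis of stand, either way round below 0.1 rad and x of hook_tip in the frame of stand above 0.09 m); the robot touches nothing.
It fails at once if the pick pressed against the press with more than 15 N (contact force between pick and press above 15 N).
It fails at once if the pick forced against the die with more than 15 N (contact force between pick and die above 15 N).
It fails at once if the die touched with the gripper (contact force between any of the fingers, the arm and die above 0.5 N).
It fails at once if the gripper or arm bumped against the press (contact force between any of the fingers, the arm and press above 5 N).
It fails at once if a bystander moved more than 20 mm (distance of any of solder_spool, borax_dish, spirit_lamp from where it was at the start of the episode above 0.02 m).
It also fails if it takes over 64 s, if anything falls off the work surface, if the arm or the gripper's body presses on something with over 40 N, if the wrist force passes 120 N, or if a joint passes its speed limit or range.

## Working session

There is one attempt and no reset: what is moved stays moved. The work goes in short steps, Python scripts to look and compute and a shell command to move; the robot and the scene stay as the last step left them, time stands still between calls to the robot, and variables do not carry over. Pictures are saved under pics/ and viewed, and the job is handed in when it is done.

```bash
ls; mkdir -p pics
python3 - <<'E'
from cell import arm
import cv2
print(arm.observe())
for n in("scene","top"):
    im=arm.get_image(n); cv2.imwrite(f"pics/{n}0.png",im[:,:,::-1]); print(arm.camera_model(n))
E
```

```text
pics
{'clock': 0.0, 'joints': array([-1.22457988,  0.43519717,  0.02496422,  1.57408371, -0.01158798,
        1.1339879 , -0.07511402]), 'dq': array([-1.83412890e-03, -1.27434071e-03,  3.73487281e-04, -1.37576863e-03,
        6.25262996e-04,  3.74696885e-05, -2.62522546e-03]), 'joint_efforts': array([ 5.58481815e-05, -6.67842937e+01,  9.84726660e-01, -3.14465868e+01,
       -6.06392696e-02,  4.28353669e-02,  2.00233872e-04]), 'position': array([0.2710289 , 0.56265019, 0.24296606]), 'ee_rot': array([-6.99161130e-01, -3.06260284e+00,  2.38538163e-03]), 'force': array([0.34568982, 0.44061468, 0.0886301 ]), 'ft_torque': array([ 0.02989042,  0.00087579, -0.04676589]), 'width': 1.0011389336658634}
{'vfov': 46.39818497146792, 'cx': 320.3880659988349, 'cy': 241.5171671291462, 'k1': -0.09796439489051367, 'cam_to_world': array([[ 0.6956859 , -0.38550921,  0.60613841, -0.28362214],
       [-0.71813442, -0.39372186,  0.57381709, -0.76391174],
       [ 0.01743816, -0.83448532, -0.55075418,  0.78980792],
       [ 0.        ,  0.        ,  0.        ,  1.        ]])}
{'vfov': 52.464758273965586, 'cx': 310.1887165557055, 'cy': 230.9033557193393, 'k1': -0.09524567662100408, 'cam_to_world': array([[-0.15056026, -0.92414475,  0.35112402,  0.19992066],
       [-0.98856366,  0.14381875, -0.04536592,  0.06461676],
       [-0.00857354, -0.35393875, -0.93522931,  0.95647667],
       [ 0.        ,  0.        ,  0.        ,  1.        ]])}
```

View pics/scene0.png

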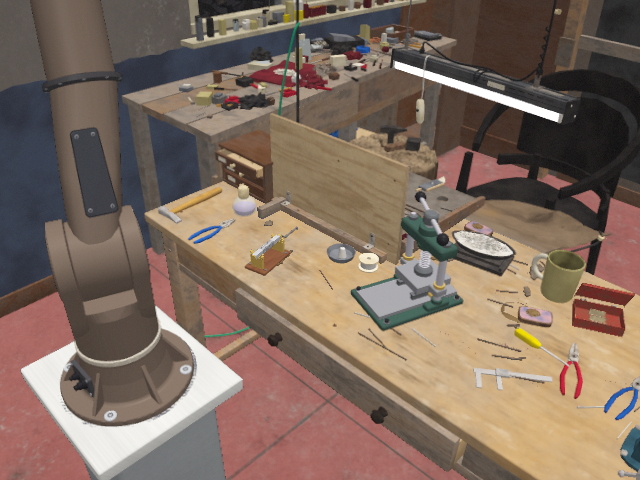

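View pics/top0.png

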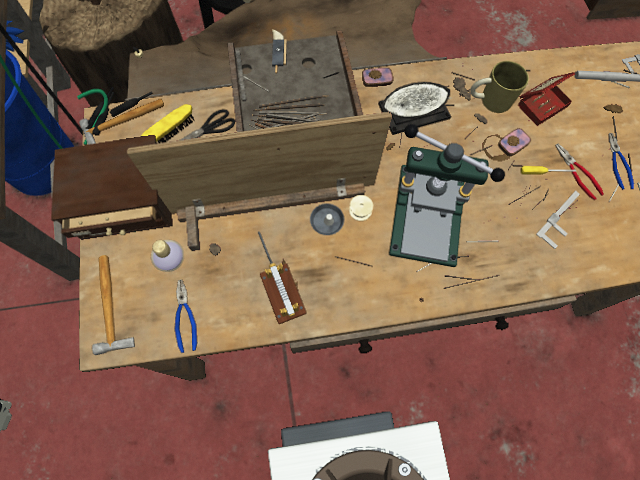

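```bash
cat > h.py <<'E'
import numpy as np,cv2
from cell import arm
def K(m):
    f=240/np.tan(np.radians(m['vfov'])/2); return f
def ray(n,u,v):
    m=arm.camera_model(n);f=K(m);x=(u-m['cx'])/f;y=(v-m['cy'])/f
    rd=np.hypot(x,y);r=rd
    for _ in range(30): r=rd/(1+m['k1']*r*r)
    s=r/rd if rd>0 else 1
    T=m['cam_to_world'];d=T[:3,:3]@np.array([x*s,y*s,1]);return T[:3,3],d/np.linalg.norm(d)
def onz(n,u,v,z):
    o,d=ray(n,u,v);return o+d*(z-o[2])/d[2]
def tri(us,ut):
    o1,d1=ray('scene',*us);o2,d2=ray('top',*ut)
    A=np.stack([d1,-d2],1);t=np.linalg.lstsq(A,o2-o1,rcond=None)[0]
    p,q=o1+t[0]*d1,o2+t[1]*d2;return (p+q)/2,np.linalg.norm(p-q)
def proj(n,P):
    m=arm.camera_model(n);f=K(m);T=m['cam_to_world'];c=T[:3,:3].T@(np.array(P)-T[:3,3])
    x,y=c[:2]/c[2];k=1+m['k1']*(x*x+y*y);return np.array([m['cx']+f*x*k,m['cy']+f*y*k])
def crop(n,x0,y0,w,h,s,out):
    im=cv2.imread(n)[y0:y0+h,x0:x0+w];cv2.imwrite(out,cv2.resize(im,None,fx=s,fy=s,interpolation=cv2.INTER_CUBIC))
E
python3 - <<'E'
from h import *
print(proj('top',[.271,.563,.244]),proj('scene',[.271,.563,.244]))
crop('pics/top0.png',245,225,75,110,5,'pics/a.png')
crop('pics/scene0.png',235,215,80,65,9,'pics/b.png')
crop('pics/top0.png',375,120,140,150,4,'pics/c.png')
crop('pics/scene0.png',340,180,140,150,4,'pics/d.png')
E
```

```text
[-27.79497374 406.36833133] [ 94.22365377 131.38103775]
```

View pics/a.png

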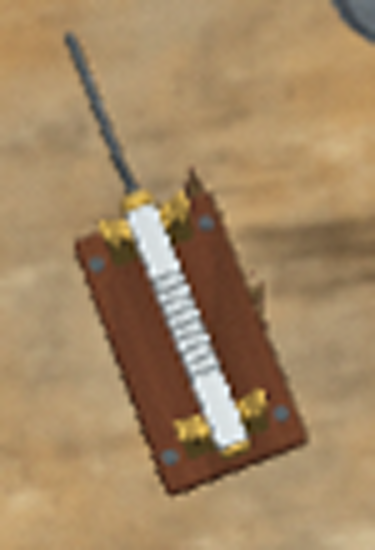

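View pics/b.png

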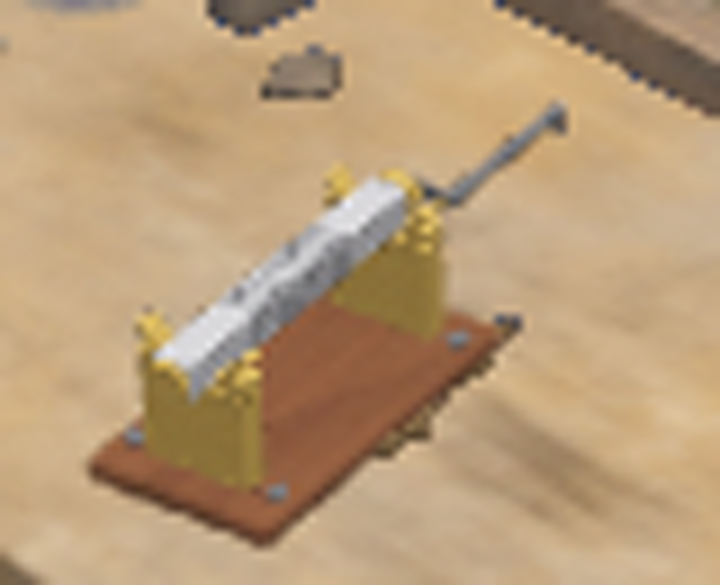

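View pics/c.png

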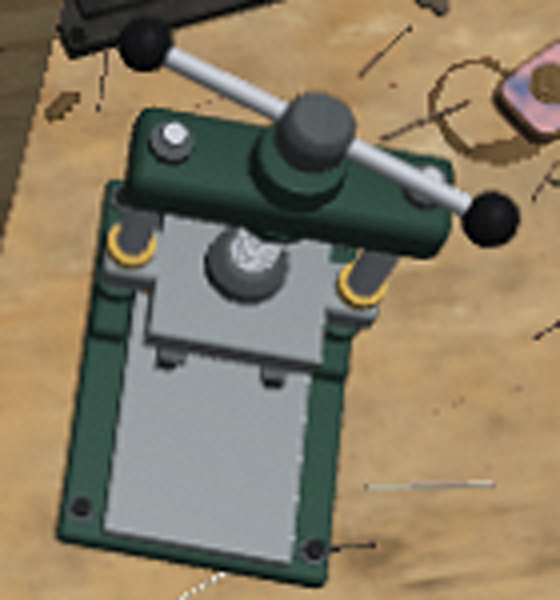

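View pics/d.png

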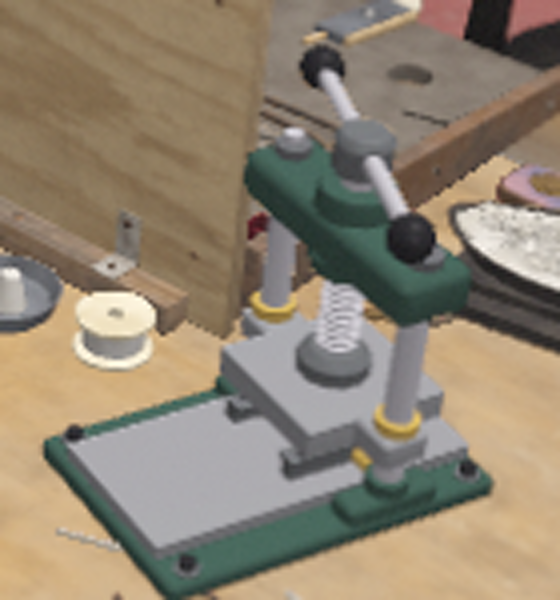

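Run:
```python
from h import *
np.set_printoptions(precision=4,suppress=True)
A=lambda u,v:(375+u/4,120+v/4); D=lambda u,v:(340+u/4,180+v/4)
# off by half px in cubic resize
P={'apron FL':((62,440,),(105,529)),'apron FR':((160,553),(294,563)),'base FR':((180,597),(322,586)),'base FL':((47,452),(60,540))}
for k,(s,t) in P.items():
    print(k,tri(D(*s),A(*t)),onz('top',*A(*t),.024 if 'apron' in k else .012))
# platen front top corners ; 
print('platen FL',tri(D(222,350),A(150,340)),'FR',tri(D(310,432),A(325,362)))
a=lambda u,v:(245+u/5,225+v/5); b=lambda u,v:(235+u/9,215+v/9)
for k,s,t,z in [('hR',(170,360),(218,452),.05),('hR2',(207,372),(243,442),.05),('hF',(370,180),(129,212),.05),('hF2',(408,192),(154,203),.05),('tip',(555,112),(70,37),.03),('boardRR',(265,535),(305,440),.008),('boardRL',(92,465),(172,492),.008)]:
    print(k,tri(b(*s),a(*t)),onz('top',*a(*t),z),onz('scene',*b(*s),z))
for n,f in(('top','pics/top0.png'),('scene','pics/scene0.png')):
    im=cv2.imread(f).astype(int)
    m=((im.min(2)>150)&(im.max(2)-im.min(2)<30)).astype(np.uint8)
    x0,y0,w,h=(255,250,60,70) if n=='top' else (240,225,50,40)
    z=np.zeros_like(m);z[y0:y0+h,x0:x0+w]=m[y0:y0+h,x0:x0+w]
    c=max(cv2.findContours(z,0,2)[0],key=cv2.contourArea);print(n,cv2.minAreaRect(c),cv2.contourArea(c))
    g=((im[:,:,1]>im[:,:,2]+18)&(im[:,:,1]>=im[:,:,0]+3)&(im.max(2)<110)).astype(np.uint8)
    x0,y0,w,h=(375,140,125,140) if n=='top' else (340,220,140,115)
    z=np.zeros_like(g);z[y0:y0+h,x0:x0+w]=g[y0:y0+h,x0:x0+w];cv2.imwrite(f'pics/g_{n}.png',z*255)
```

```text
apron FL (array([ 0.4759, -0.155 ,  0.0239]), np.float64(0.0008776182263288455)) [ 0.4762 -0.1552  0.024 ]
apron FR (array([ 0.4458, -0.2483,  0.0177]), np.float64(0.0010109095543774673)) [ 0.4438 -0.2459  0.024 ]
base FR (array([ 0.4378, -0.2665,  0.0024]), np.float64(0.006392159194262955)) [ 0.4328 -0.2611  0.012 ]
base FL (array([ 0.4823, -0.1373,  0.0008]), np.float64(0.0031757123936733598)) [ 0.4776 -0.134   0.012 ]
platen FL (array([ 0.5621, -0.1924,  0.0591]), np.float64(0.004043934289527638)) FR (array([ 0.5335, -0.2746,  0.0639]), np.float64(0.0005536237293155324))
hR (array([0.3835, 0.0845, 0.0427]), np.float64(0.006732870843641274)) [0.3791 0.0861 0.05  ] [0.3802 0.075  0.05  ]
hR2 (array([0.3865, 0.0743, 0.0423]), np.float64(0.008024015708269624)) [0.3815 0.0763 0.05  ] [0.3835 0.0643 0.05  ]
hF (array([0.4786, 0.1077, 0.0456]), np.float64(0.00013362442868010372)) [0.4772 0.1075 0.05  ] [0.4741 0.1025 0.05  ]
hF2 (array([0.4818, 0.0971, 0.0448]), np.float64(0.0019263973458560242)) [0.4793 0.0974 0.05  ] [0.4775 0.0909 0.05  ]
tip (array([0.5633, 0.1235, 0.0233]), np.float64(0.0003843667428970226)) [0.5606 0.1231 0.03  ] [0.5562 0.1157 0.03  ]
boardRR (array([0.389 , 0.0522, 0.0013]), np.float64(0.0016392243121122602)) [0.387  0.0527 0.008 ] [0.3841 0.045  0.008 ]
boardRL (array([0.3762, 0.1069, 0.002 ]), np.float64(0.0014036973766854816)) [0.3745 0.107  0.008 ] [0.3719 0.1    0.008 ]
top ((281.8276062011719, 289.5689697265625), (50.32343673706055, 5.942250728607178), 68.19859313964844) 236.5
scene ((265.5, 245.00003051757812), (4.060517311096191, 32.32796859741211), 51.34019470214844) 87.0
```

```bash
python3 -m creep '[[[2,-4,0,0,0,8,1],[4,-8,0,0,0,16,1],[6,-12,0,0,0,24,1],[8,-17,0,0,0,31,1],[10,-22,0,0,0,38,1]]]' 10; python3 -m creep '[[[2,-5,0,0,0,0,1],[3,-10,-2,0,0,0,1],[4,-15,-4,0,0,0,1],[5,-20,-6,0,0,0,1],[5.8,-25.1,-9,0,0,0,1]]]'
```

```text
clock: 0.6
position: [0.3687, 0.3483, 0.2434]
ee_rot: [0.344, -3.122, 0.001]
force: [0.4, -0.8, 0.4]
width: 0.997
clock: 1.1
position: [0.4228, 0.1211, 0.1665]
ee_rot: [-0.335, 3.122, 0.0]
force: [1.4, 0.7, -0.4]
width: 1.0
```

```bash
python3 -m creep '[[[0,0,0,0,0,0,1],[0,0,0,0,0,0,1]]]';python3 - <<'E'
from h import *
for n in("scene","top"):
    im=arm.get_image(n); cv2.imwrite(f"pics/{n}1.png",im[:,:,::-1])
o=arm.observe();print(o['clock'],o['position'],o['ee_rot'],o['force'])
crop('pics/top1.png',220,200,120,120,5,'pics/a1.png')
crop('pics/scene1.png',200,170,120,120,5,'pics/b1.png')
cv2.imwrite('pics/ab1.png',cv2.resize(np.hstack([cv2.imread('pics/a1.png'),cv2.imread('pics/b1.png')]),(800,400)))
E
```

```text
clock: 1.3
position: [0.422, 0.122, 0.1662]
ee_rot: [0.331, -3.122, 0.001]
force: [0.4, 1.4, 0.6]
width: 1.004
1.4 [0.42248645 0.12416694 0.16695464] [-3.37605124e-01  3.12295362e+00  9.92489599e-04] [-0.05072814  0.09173549 -0.01617007]
```

View pics/ab1.png

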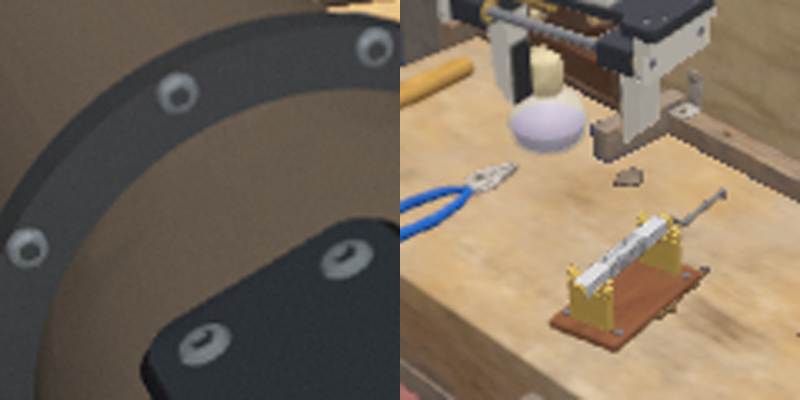

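Run:
```python
from h import *
crop('pics/scene1.png',215,165,90,75,8,'pics/b1.png')
im=cv2.imread('pics/b1.png')
c=np.array([.4225,.1235,.1665]);y=np.array([-.2137,.977,0]);x=np.array([.977,.2137,0])
for s in(-1,1):
  for e in(-1,1):
   for q in (.046,.065):
    p=proj('scene',c+s*q*y+e*.0095*x-[0,0,.017]);print(p);q2=((p-[215,165]+.5)*8).astype(int);cv2.circle(im,tuple(int(v) for v in q2),3,(0,0,255),-1)
# handle predicted from top
hc=np.array([.4293,.0918,.05]);hx=np.array([.977,.2125,0]);hy=np.array([-.2125,.977,0])
for s in(-.05,.05):
  for e in(-.006,.006):
    p=proj('scene',hc+s*hx+e*hy);q2=((p-[215,165]+.5)*8).astype(int);cv2.circle(im,tuple(int(v) for v in q2),2,(0,255,0),-1)
cv2.imwrite('pics/b2.png',im)
```

```text
[265.88868939 210.96755647]
[272.7199627  213.32024455]
[270.84349081 207.4544679 ]
[277.63619966 209.75907948]
[234.11077194 200.02839501]
[227.80801174 197.85976173]
[239.2267344  196.73503999]
[232.95230474 194.60920591]
```

View pics/b2.png

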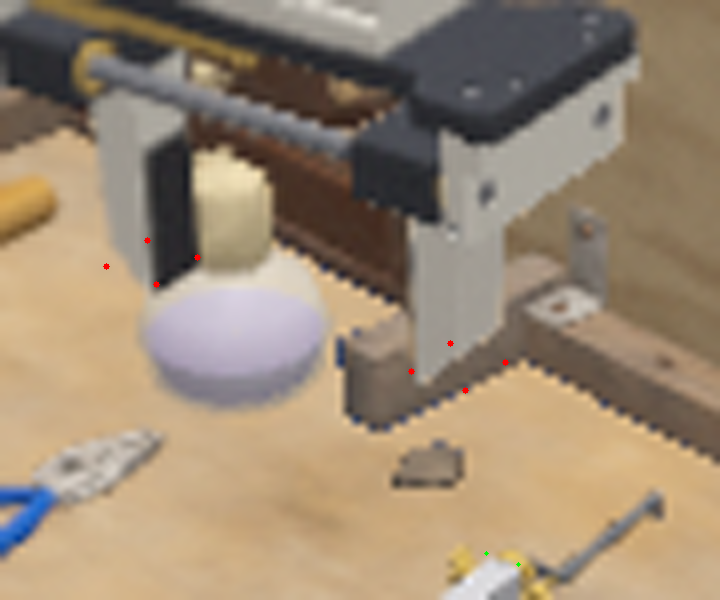

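Run:
```python
from h import *
crop('pics/scene1.png',245,215,60,50,12,'pics/b1.png')
im=cv2.imread('pics/b1.png')
hc=np.array([.4293,.0918,.05]);hx=np.array([.977,.2125,0]);hy=np.array([-.2125,.977,0])
L=[hc+s*hx+e*hy for s in(-.05,.05) for e in(-.006,.006)]+[hc+.135*hx-[0,0,.03]]+[hc-[0,0,.05]+s*hx+e*hy+[0,0,.008] for s in(-.056,.056) for e in(-.03,.03)]
for P in L:
    q2=((proj('scene',P)-[245,215]+.5)*12).astype(int);cv2.circle(im,tuple(int(v) for v in q2),3,(0,255,0),-1)
cv2.imwrite('pics/b3.png',im)
crop('pics/top0.png',245,225,75,110,5,'pics/a.png');im=cv2.imread('pics/a.png')
for P in L:
    q2=((proj('top',P)-[245,225]+.5)*5).astype(int);cv2.circle(im,tuple(int(v) for v in q2),2,(0,255,0),-1)
cv2.imwrite('pics/a3.png',im)
```

```text
(no output)
```

View pics/b3.png

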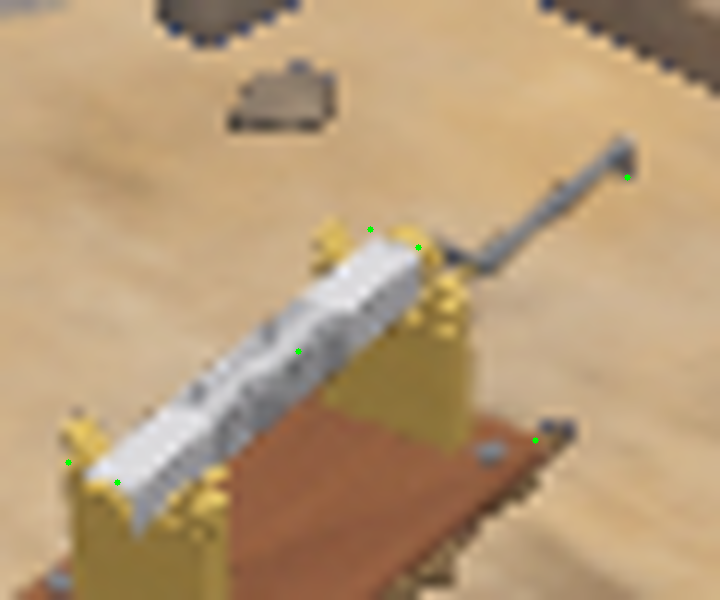

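View pics/a3.png

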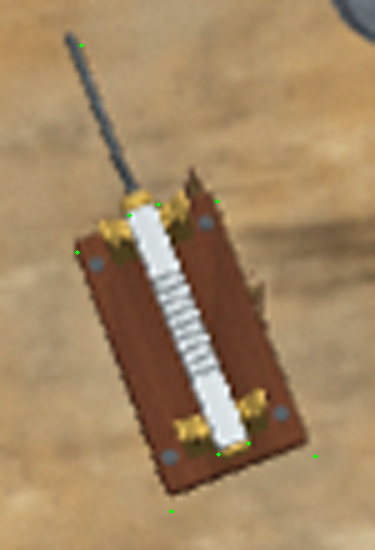

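Run:
```python
from h import *
np.set_printoptions(precision=4,suppress=True)
a=lambda u,v:(245+(u+.5)/5-.5,225+(v+.5)/5-.5)
B={k:onz('top',*a(*p),.008) for k,p in dict(FL=(76,243),RL=(172,494),RR=(307,440)).items()}
print(B)
d=B['FL']-B['RL'];print('len',np.linalg.norm(d),np.degrees(np.arctan2(d[1],d[0])));d=B['RL']-B['RR'];print('wid',np.linalg.norm(d),np.degrees(np.arctan2(d[1],d[0]))-90)
print('centre',(B['FL']+B['RR'])/2)
# handle edges by mask
im=cv2.imread('pics/top0.png').astype(int)
m=((im.min(2)>140)&(im.max(2)-im.min(2)<35));ys,xs=np.nonzero(m[250:320,255:315]);ys+=250;xs+=255
vx,vy,x0,y0=cv2.fitLine(np.c_[xs,ys].astype(np.float32),cv2.DIST_HUBER,0,.01,.01).ravel()
t=(xs-x0)*vx+(ys-y0)*vy
e=[(x0+vx*k,y0+vy*k) for k in (t.min(),t.max())]
P=[onz('top',*q,.05) for q in e];d=P[0]-P[1]
if d[0]<0:d=-d
print(P,np.linalg.norm(d),np.degrees(np.arctan2(d[1],d[0])),(P[0]+P[1])/2)
tp=onz('top',*a(70,37),.029);tp2=onz('top',*a(128,190),.035);print(tp,tp2)
c=(P[0]+P[1])/2;d=tp-c;print('tip dist',np.linalg.norm(d[:2]),np.degrees(np.arctan2(d[1],d[0])))
```

```text
{'FL': array([0.4813, 0.133 , 0.008 ]), 'RL': array([0.3746, 0.1078, 0.008 ]), 'RR': array([0.3878, 0.0526, 0.008 ])}
len 0.10960832925040567 13.312259683321455
wid 0.05675758361215456 13.353867541022154
centre [0.4345 0.0928 0.008 ]
[array([0.4792, 0.1036, 0.05  ]), array([0.3826, 0.0807, 0.05  ])] 0.09922571800344153 13.323648414415374 [0.4309 0.0922 0.05  ]
[0.5619 0.1239 0.029 ] [0.4918 0.1082 0.035 ]
tip dist 0.13482017839885602 13.616612452625967
```

```bash
python3 -m creep '[[[0.9,-3.2,0,0,0,1,1],[0.9,-3.2,-4,0,0,1,1],[0.9,-3.2,-7,0,0,1,1],[0.9,-3.2,-7,0,0,1,1],[0.9,-3.2,-7,0,0,1,1]]]'
python3 - <<'E'
from h import *
im=arm.get_image('scene');cv2.imwrite("pics/s2.png",im[:,:,::-1]);crop('pics/s2.png',215,165,110,90,7,'pics/s2c.png')
for i in range(3):print(arm.observe()['position'],arm.observe()['force'],arm.observe()['ee_rot'])
E
```

```text
clock: 1.9
position: [0.4314, 0.0922, 0.0972]
ee_rot: [0.366, -3.12, -0.0]
force: [1.1, 0.4, -0.4]
width: 1.001
[0.43202844 0.09224786 0.09783575] [ 0.59110897 -0.44776947  0.6577195 ] [-3.65737576e-01  3.11906382e+00  8.56742204e-04]
[0.43202844 0.09224786 0.09783575] [ 0.59110897 -0.44776947  0.6577195 ] [-3.65737576e-01  3.11906382e+00  8.56742204e-04]
[0.43202844 0.09224786 0.09783575] [ 0.59110897 -0.44776947  0.6577195 ] [-3.65737576e-01  3.11906382e+00  8.56742204e-04]
```

View pics/s2c.png

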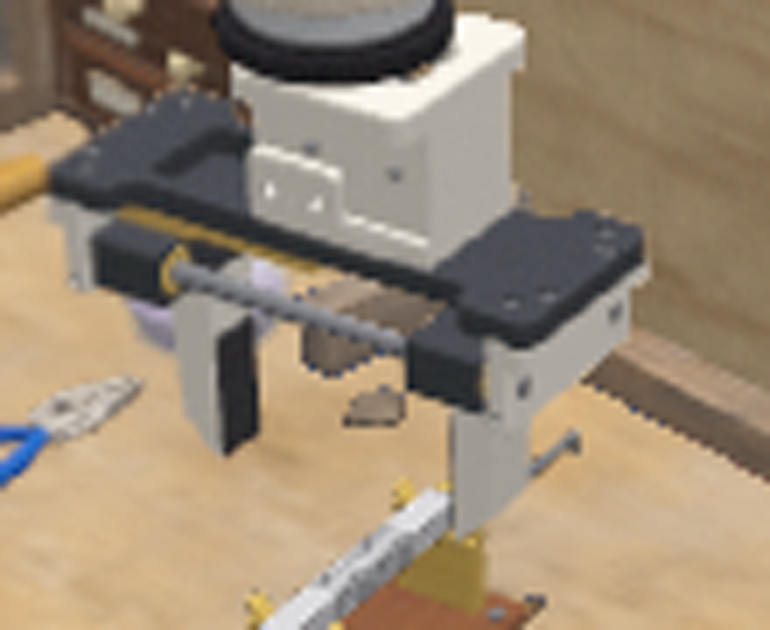

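```bash
python3 -m creep '[[[0,0,-3,0,0,0,1],[0,0,-5.5,0,0,0,1],[0,0,-5.5,0,0,0,1],[0,0,-5.5,0,0,0,-0.2],[0,0,-5.5,0,0,0,-0.8]]]' 12; python3 -m creep '[[[0,0,0,0,0,0,-1],[0,0,0,0,0,0,-1],[0,0,0,0,0,0,-1],[0,0,0,0,0,0,-1],[0,0,0,0,0,0,-1]]]' 30; python3 -m creep '[[[0,0,0,0,0,0,-1]]]'
python3 - <<'E'
from h import *
im=arm.get_image('scene');cv2.imwrite("pics/s3.png",im[:,:,::-1]);crop('pics/s3.png',215,165,110,90,7,'pics/s3c.png')
E
```

```text
clock: 2.45
position: [0.4325, 0.0916, 0.0433]
ee_rot: [-0.363, 3.118, 0.001]
force: [0.3, 0.0, -0.2]
width: 0.876
clock: 2.95
position: [0.4313, 0.0911, 0.0417]
ee_rot: [-0.363, 3.12, 0.0]
force: [-0.5, -0.2, 0.1]
width: 0.438
clock: 3.05
position: [0.4313, 0.0911, 0.0416]
ee_rot: [0.363, -3.12, -0.0]
force: [-0.0, 0.6, -0.7]
width: 0.353
```

View pics/s3c.png

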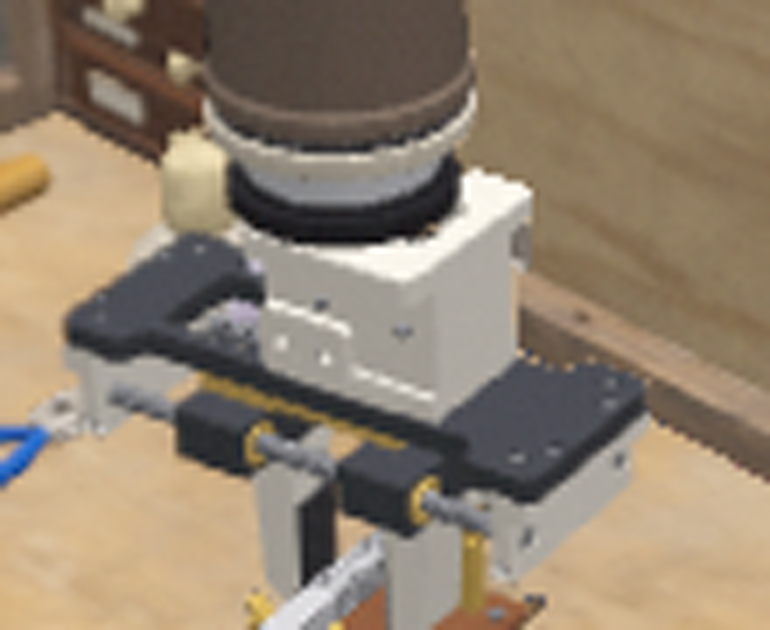

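```bash
python3 -m creep '[[[0,0,0,0,0,0,-1],[0,0,0,0,0,0,-1]]]' 30;  python3 -m creep '[[[0,0,0,0,0,0,-1]]]';  python3 -m creep '[[[0,0,0,0,0,0,-1]]]'; python3 -m creep '[[[0,0,0,0,0,0,-1],[0,0,0,0,0,0,-1]]]'
```

```text
clock: 3.3
position: [0.4313, 0.0911, 0.0416]
ee_rot: [0.363, -3.12, -0.0]
force: [-0.5, 0.7, 0.0]
width: 0.132
clock: 3.4
position: [0.4313, 0.0911, 0.0416]
ee_rot: [0.363, -3.12, -0.0]
force: [0.4, -0.3, -1.3]
width: 0.131
clock: 3.5
position: [0.4313, 0.0911, 0.0416]
ee_rot: [0.363, -3.12, -0.0]
force: [-0.1, -0.3, -0.0]
width: 0.127
clock: 3.7
position: [0.4313, 0.091, 0.0416]
ee_rot: [0.363, -3.12, 0.0]
force: [-0.2, -0.1, -0.5]
width: 0.127
```

```bash
python3 -m creep '[[[0,0,0,0,0,0,-1],[0,0,3,0,0,0,-1],[0,0,7,0,0,0,-1],[0,0,11,0,0,0,-1],[0,0,11,0,0,0,-1]]]' 45
python3 - <<'E'
from h import *
np.set_printoptions(precision=4,suppress=True)
im=cv2.imread('pics/top0.png').astype(int)
m=((im.min(2)>120)&(im.max(2)-im.min(2)<22)).astype(np.uint8)
z=np.zeros_like(m);z[214:266,398:460]=m[214:266,398:460];z=cv2.morphologyEx(z,cv2.MORPH_OPEN,np.ones((3,3),np.uint8))
cv2.imwrite('pics/m.png',cv2.resize(z[190:280,380:480]*255,None,fx=6,fy=6,interpolation=0))
# left edge, right edge, front edge
L=[(np.nonzero(z[r])[0].min()-.5,r) for r in range(222,248)]
R=[(np.nonzero(z[r])[0].max()+.5,r) for r in range(226,254)]
F=[(c,np.nonzero(z[:,c])[0].max()+.5) for c in range(406,444)]
def line(px):
    P=np.array([onz('top',*p,.024)[:2] for p in px],np.float32);v=cv2.fitLine(P,cv2.DIST_HUBER,0,.01,.01).ravel()
    return v
for k,p in zip('LRF',(L,R,F)):
    v=line(p);print(k,v,np.degrees(np.arctan2(v[1],v[0])))
l,r,f=line(L),line(R),line(F)
def X(a,b):
    t=np.linalg.solve(np.array([[a[0],-b[0]],[a[1],-b[1]]]),b[2:]-a[2:]);return a[2:]+t[0]*a[:2]
A,B=X(l,f),X(r,f);print(A,B,np.linalg.norm(A-B),(A+B)/2)
d=A-B;yaw=np.arctan2(-d[0],d[1]);print('yaw front',np.degrees(yaw))
E
```

```text
clock: 4.2
position: [0.434, 0.0918, 0.156]
ee_rot: [-0.362, 3.113, 0.003]
force: [0.7, -0.2, -1.4]
width: 0.125
L [ 0.9433 -0.332   0.5132 -0.1669] -19.392027
R [ 0.9432 -0.3322  0.4848 -0.2583] -19.401083
F [ 0.3449  0.9386  0.4597 -0.2039] 69.82462
[ 0.4778 -0.1545] [ 0.4449 -0.2442] 0.09558275 [ 0.4613 -0.1994]
yaw front -20.175371
```

View pics/m.png

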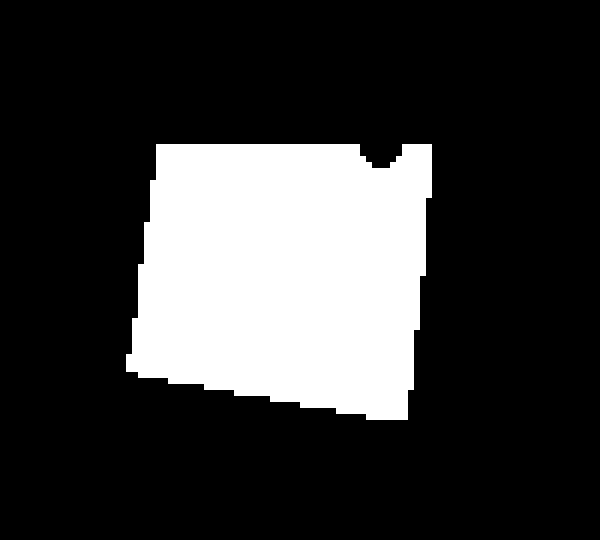

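```bash
python3 -m creep '[[[-1,-4,0,0,0,-7,-1],[-2,-8.5,0,0,0,-14,-1],[-3,-13,0,0,0,-21,-1],[-4,-17.5,0,0,0,-28,-1],[-4.5,-22,0,0,0,-32.8,-1]]]'; python3 -m creep '[[[0,-4,-2,0,0,0,-1],[0,-4.5,-5,0,0,0,-1],[0,-4.5,-5,0,0,0,-1],[0,-4.5,-5,0,0,0,-1]]]';python3 - <<'E'
from h import *
for n in("scene","top"):
    im=arm.get_image(n); cv2.imwrite(f"pics/{n}4.png",im[:,:,::-1])
o=arm.observe();print(o['clock'],o['position'],o['ee_rot'],o['force'])
crop('pics/scene4.png',320,170,150,150,4,'pics/b4.png')
crop('pics/top4.png',360,120,150,150,4,'pics/a4.png')
cv2.imwrite('pics/ab4.png',cv2.resize(np.hstack([cv2.imread('pics/a4.png'),cv2.imread('pics/b4.png')]),(800,400)))
E
```

```text
clock: 4.7
position: [0.3848, -0.1303, 0.1513]
ee_rot: [-0.539, -3.094, -0.0]
force: [1.5, -0.6, -0.9]
width: 0.122
clock: 5.1
position: [0.3855, -0.1733, 0.1014]
ee_rot: [-0.532, -3.093, -0.001]
force: [0.3, 0.8, -0.4]
width: 0.126
5.2 [ 0.38681559 -0.17302907  0.10240321] [5.29876172e-01 3.09611011e+00 6.05309319e-04] [ 0.11587883  0.32040354 -0.49549997]
```

View pics/ab4.png

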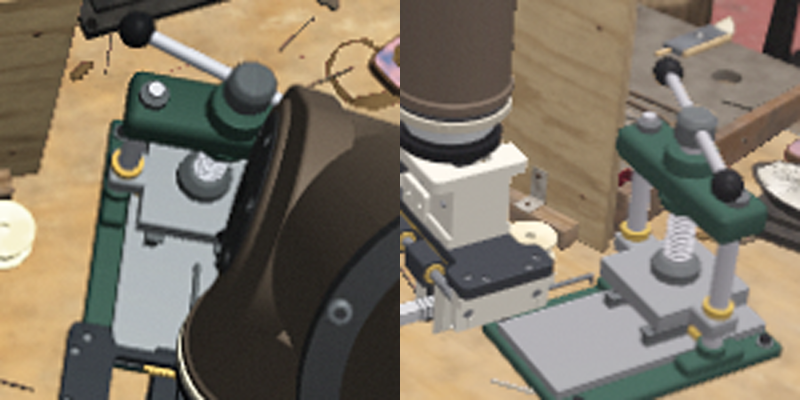

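Run:
```python
from h import *
o=arm.observe();T=np.array([.3862,-.173,.102])
xa=np.array([.9426,-.3338,0]);ya=np.array([.3338,.9426,0]);O=np.array([.5914,-.2455,0])
L=[T+[0,0,.002]+a*xa+[0,0,b] for a,b in((.135,-.01375),(.135,-.02475),(.08,-.01375),(.05,.006))]
M=[O+x*xa+y*ya+[0,0,z] for x,y,z in((-.138,.048,.024),(-.138,-.048,.024),(-.045,.044,.047),(-.045,-.044,.047),(-.045,.0195,.037),(-.045,-.0195,.037))]
out=[]
for n,x0,y0,w,h in(('top4',400,150,60,70),('scene4',370,220,80,93)):
    s=8
    crop(f'pics/{n}.png',x0,y0,w,h,s,'pics/t.png');im=cv2.imread('pics/t.png')
    for P,c in [(p,(0,0,255)) for p in L]+[(p,(0,255,0)) for p in M]:
        q=((proj(n[:-1],P)-[x0,y0]+.5)*s).astype(int);cv2.circle(im,tuple(int(v) for v in q),2,c,-1)
    cv2.imwrite(f'pics/o_{n}.png',im)
```

```text
(no output)
```

View pics/o_top4.png

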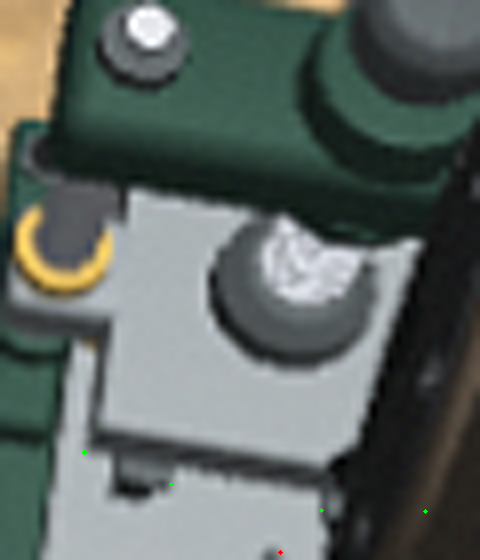

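View pics/o_scene4.png

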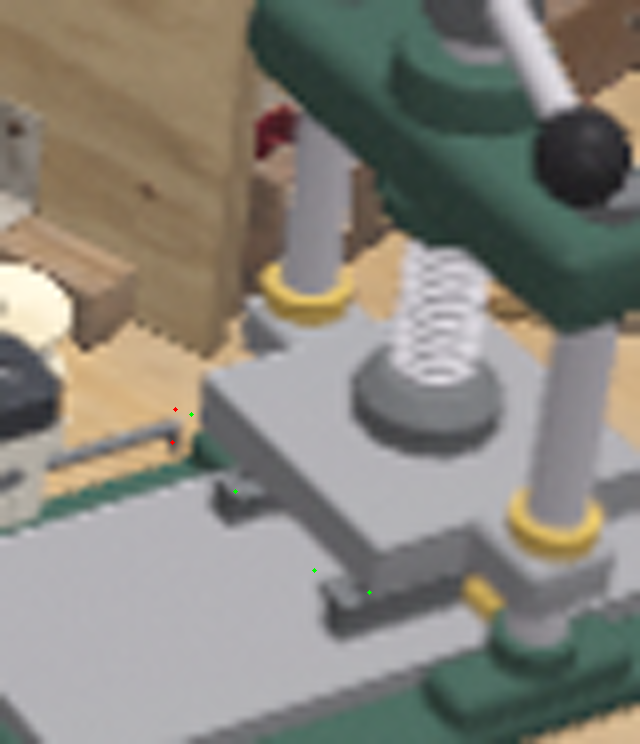

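```bash
python3 -m creep '[[[0,0,-3,0,0,0,-1],[0,0,-4.5,0,0,0,-1],[0,0,-4.5,0,0,0,-1],[0,0,-4.5,0,0,0,-1]]]';for i in 1 2 ; do python3 -m creep '[[[0,0,-0.2,0,0,0,-1],[0,0,-0.2,0,0,0,-1]]]';done
```

```text
clock: 5.6
position: [0.3869, -0.1734, 0.0576]
ee_rot: [0.53, 3.096, 0.0]
force: [-0.6, 0.9, -0.1]
width: 0.123
clock: 5.8
position: [0.387, -0.1739, 0.0554]
ee_rot: [0.532, 3.095, 0.0]
force: [-0.0, -0.7, -0.0]
width: 0.129
clock: 6.0
position: [0.3864, -0.1739, 0.0528]
ee_rot: [0.532, 3.096, 0.0]
force: [-1.0, 0.1, -0.3]
width: 0.125
```

```bash
cat > rd.py <<'E'
from h import *
np.set_printoptions(precision=2,suppress=True)
xa=np.array([.9426,-.3338,0]);ya=np.array([.3338,.9426,0]);O=np.array([.5914,-.2455,0])
o=arm.observe();R=np.stack([xa,ya,[0,0,1]])
p=R@(o['position']-O)*1000
print('t%.2f'%o['clock'],'TCPpress',p,'F',R@o['force'],'tau',R@o['ft_torque'],'nomtip',p+[135,0,-22.75],'yaw',np.degrees(2*np.arctan2(o['ee_rot'][0],o['ee_rot'][1])))
E
python3 rd.py; for i in 1 2 3 4 5 ; do python3 -m creep '[[[0,0,-0.1,0,0,0,-1],[0,0,-0.1,0,0,0,-1]]]' >/dev/null; python3 rd.py;done
```

```text
t6.00 TCPpress [-217.1    -0.91   52.78] F [-0.95 -0.27 -0.28] tau [-0.01  0.05  0.01] nomtip [-82.1   -0.91  30.03] yaw 19.516292730015735
t6.20 TCPpress [-217.24   -0.99   51.59] F [-0.41 -0.48 -0.81] tau [0.02 0.02 0.08] nomtip [-82.24  -0.99  28.84] yaw -340.4768311304531
t6.40 TCPpress [-217.23   -1.01   50.55] F [ 0.09 -0.6  -0.69] tau [0.07 0.02 0.  ] nomtip [-82.23  -1.01  27.8 ] yaw -340.4750368711178
t6.60 TCPpress [-217.22   -0.97   49.56] F [-0.17  0.35 -1.18] tau [0.04 0.05 0.  ] nomtip [-82.22  -0.97  26.81] yaw -340.48428010516704
t6.80 TCPpress [-217.21   -0.97   48.59] F [ 0.71  0.02 -0.62] tau [-0.01 -0.    0.02] nomtip [-82.21  -0.97  25.84] yaw -340.48405424478716
t7.00 TCPpress [-217.23   -0.95   47.56] F [-0.1  -0.27 -0.96] tau [-0.01  0.02  0.01] nomtip [-82.23  -0.95  24.81] yaw -340.48295413533725
```

```bash
for i in 1 2 3 4 ; do python3 -m creep '[[[0,0,-0.1,0,0,0,-1],[0,0,-0.1,0,0,0,-1]]]' >/dev/null; python3 rd.py;done
```

```text
t7.20 TCPpress [-217.18   -0.97   46.6 ] F [ 0.26 -0.02 -1.51] tau [ 0.04 -0.06  0.  ] nomtip [-82.18  -0.97  23.85] yaw -340.48237240775006
t7.40 TCPpress [-217.14   -0.97   45.61] F [ 0.97 -0.34 -1.31] tau [-0.03 -0.04  0.04] nomtip [-82.14  -0.97  22.86] yaw 19.517732125694263
t7.60 TCPpress [-217.17   -1.     44.61] F [-1.14  0.31  1.56] tau [ 0.04 -0.07  0.02] nomtip [-82.17  -1.    21.86] yaw 19.52386513063717
t7.80 TCPpress [-217.2    -1.     43.62] F [-0.74 -0.15  1.28] tau [-0.01 -0.08  0.01] nomtip [-82.2   -1.    20.87] yaw 19.522632357664595
```

```bash
python3 -m creep '[[[0,0,1.3,0,0,0,-1],[0,0,1.3,0,0,0,-1],[1.5,-0.53,1.3,0,0,0,-1],[2.83,-1.0,1.3,0,0,0,-1],[2.83,-1.0,1.3,0,0,0,-1]]]'; python3 rd.py
python3 - <<'E'
from h import *
im=arm.get_image('scene');cv2.imwrite("pics/s5.png",im[:,:,::-1]);crop('pics/s5.png',370,220,80,75,9,'pics/s5c.png')
im=arm.get_image('top');cv2.imwrite("pics/t5.png",im[:,:,::-1]);crop('pics/t5.png',390,150,70,75,8,'pics/t5c.png')
E
```

```text
clock: 8.3
position: [0.4165, -0.1845, 0.0565]
ee_rot: [0.532, 3.094, -0.001]
force: [-0.9, -0.5, -0.3]
width: 0.124
t8.30 TCPpress [-185.21   -0.86   56.51] F [-0.66 -0.72 -0.35] tau [-0.01  0.03 -0.  ] nomtip [-50.21  -0.86  33.76] yaw 19.49605443039122
```

View pics/s5c.png

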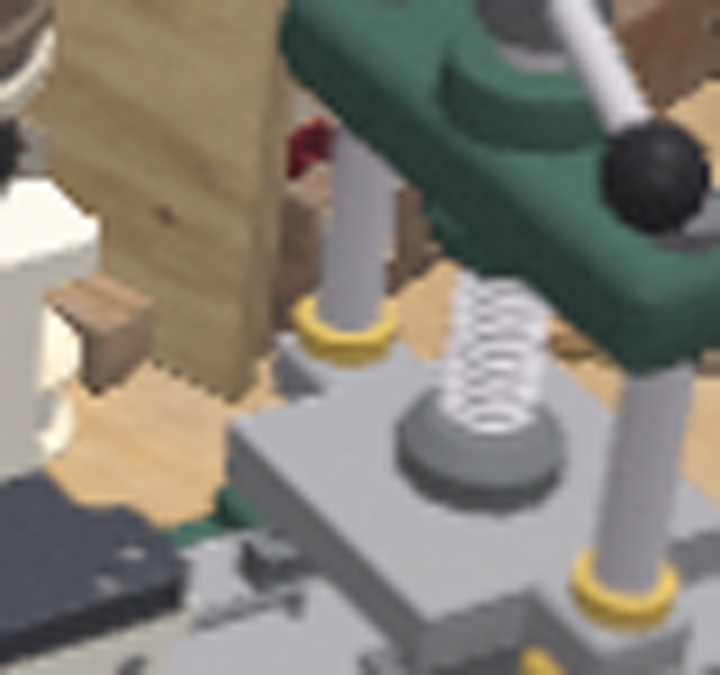

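View pics/t5c.png

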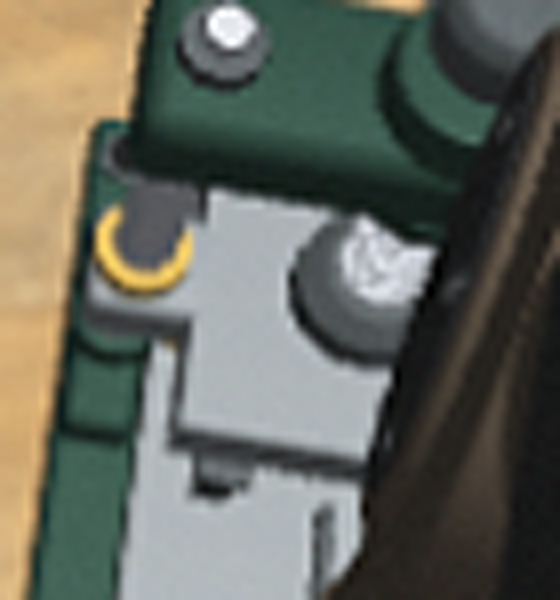

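Run:
```python
from h import *
R=np.array([[.9426,-.3338,0],[.3338,.9426,0],[0,0,1]]);O=np.array([.5914,-.2455,0])
q=lambda u,v:(390+(u+.5)/8-.5,150+(v+.5)/8-.5)
for k,p,z in(('hook end',(324,502),.045),('rail inner front top?',(237,492),.037),('rail outer front',(190,492),.037),('platen FL bottom',(172,450),.047)): print(k,R@(onz('top',*q(*p),z)-O)*1000)
```

```text
hook end [-50.24497065   1.71362289  45.        ]
rail inner front top? [-47.95890803  22.76215132  37.        ]
rail outer front [-50.22592491  34.71614599  37.        ]
platen FL bottom [-44.07892411  41.95026115  47.        ]
```

```bash
python3 -m creep '[[[0.7,-0.36,0,0,0,0,-1],[1.5,-0.65,0,0,0,0,-1]]]' >/dev/null; python3 rd.py;  python3 -m creep '[[[0.8,-0.29,0,0,0,0,-1],[1.56,-0.59,0,0,0,0,-1],[1.56,-0.59,0,0,0,0,-1]]]' >/dev/null; python3 rd.py
```

```text
t8.60 TCPpress [-171.05   -2.24   56.58] F [ 0.02  0.49 -1.64] tau [-0.01  0.05 -0.02] nomtip [-36.05  -2.24  33.83] yaw -340.4654197686269
t8.90 TCPpress [-152.52   -2.44   56.76] F [ 0.38  0.48 -0.51] tau [-0.01  0.01 -0.01] nomtip [-17.52  -2.44  34.01] yaw 19.50768354448524
```

Free passage under the platen. Now probe downward.

```bash
for i in 1 2 3; do python3 -m creep '[[[0,0,-0.1,0,0,0,-1],[0,0,-0.1,0,0,0,-1]]]' >/dev/null; python3 rd.py;done;for i in 1 2 3; do python3 -m creep '[[[0,0,-0.05,0,0,0,-1],[0,0,-0.05,0,0,0,-1]]]' >/dev/null; python3 rd.py;done
```

```text
t9.10 TCPpress [-154.76   -2.44   55.44] F [-0.38 -0.27 -0.2 ] tau [ 0.03  0.01 -0.01] nomtip [-19.76  -2.44  32.69] yaw -340.47627378736195
t9.30 TCPpress [-154.52   -2.44   54.55] F [ 0.94  0.36 -0.84] tau [-0.04 -0.02  0.02] nomtip [-19.52  -2.44  31.8 ] yaw -340.47698594682186
t9.50 TCPpress [-154.27   -2.4    53.61] F [-0.49  0.29 -0.13] tau [ 0.03  0.   -0.  ] nomtip [-19.27  -2.4   30.86] yaw -340.4789732835718
t9.70 TCPpress [-154.19   -2.43   53.17] F [-0.19 -0.24  0.08] tau [-0.01 -0.07  0.  ] nomtip [-19.19  -2.43  30.42] yaw 19.51958413649847
t9.90 TCPpress [-154.17   -2.44   52.66] F [-0.65  0.68  0.96] tau [-0.01  0.01 -0.  ] nomtip [-19.17  -2.44  29.91] yaw 19.520619384459124
t10.10 TCPpress [-154.17   -2.44   52.16] F [-1.14 -0.79  1.38] tau [ 0.03 -0.    0.  ] nomtip [-19.17  -2.44  29.41] yaw 19.518737120561806
```

```bash
python3 -m creep '[[[0.14,-0.05,0,0,0,0,-1],[0.14,-0.05,0,0,0,0,-1]]]' >/dev/null; python3 rd.py;for i in 1 2 3 4 5; do python3 -m creep '[[[0.033,0.094,0,0,0,0,-1],[0.033,0.094,0,0,0,0,-1]]]' >/dev/null; python3 rd.py;done
```

```text
t10.30 TCPpress [-152.19   -2.43   52.25] F [0.69 0.33 0.52] tau [ 0.05 -0.25 -0.03] nomtip [-17.19  -2.43  29.5 ] yaw 19.520701840905758
t10.50 TCPpress [-152.31   -1.43   52.24] F [-0.02 -0.26  0.77] tau [-0.08 -0.31 -0.14] nomtip [-17.31  -1.43  29.49] yaw 19.525114281478903
t10.70 TCPpress [-152.61   -0.34   52.18] F [-0.25 -0.11  0.47] tau [-0.1  -0.25 -0.03] nomtip [-17.61  -0.34  29.43] yaw 19.519687508841248
t10.90 TCPpress [-153.08    0.97   51.99] F [-0.67 -0.16 -1.24] tau [ 0.11 -0.01  0.01] nomtip [-18.08   0.97  29.24] yaw -340.51301907479234
t11.10 TCPpress [-152.95    1.77   52.05] F [-0.52  1.29 -0.28] tau [-0.    0.02 -0.01] nomtip [-17.95   1.77  29.3 ] yaw -340.49602766041954
t11.30 TCPpress [-152.78    2.68   52.12] F [ 0.26  0.49 -1.75] tau [-0.01  0.    0.01] nomtip [-17.78   2.68  29.37] yaw -340.487853062678
```

```bash
for i in 1 2 3; do python3 -m creep '[[[0.033,0.094,0,0,0,0,-1],[0.033,0.094,0,0,0,0,-1]]]' >/dev/null; python3 rd.py;done
```

```text
t11.50 TCPpress [-152.74    3.66   52.13] F [-0.41 -0.52 -1.23] tau [ 0.07 -0.01  0.02] nomtip [-17.74   3.66  29.38] yaw -340.48640635180277
t11.70 TCPpress [-152.7     4.58   52.17] F [ 0.78 -0.51 -1.03] tau [-0.1   0.   -0.11] nomtip [-17.7    4.58  29.42] yaw 19.52570034873039
t11.90 TCPpress [-152.66    5.52   52.18] F [-0.82 -1.04 -0.35] tau [-0.2  -0.03 -0.15] nomtip [-17.66   5.52  29.43] yaw 19.5282179804653
```

```bash
python3 -m creep '[[[-0.08,-0.23,0,0,0,0,-1],[-0.08,-0.23,-0.08,0,0,0,-1],[-0.08,-0.23,-0.15,0,0,0,-1],[-0.08,-0.23,-0.15,0,0,0,-1]]]' >/dev/null; python3 rd.py;for i in 1 2 3; do python3 -m creep '[[[-0.094,0.033,0,0,0,0,-1],[-0.094,0.033,0,0,0,0,-1]]]' >/dev/null; python3 rd.py;done
```

```text
t12.30 TCPpress [-152.76    3.17   50.55] F [-0.77  0.72 -0.89] tau [-0.01  0.01 -0.03] nomtip [-17.76   3.17  27.8 ] yaw -340.486179308754
t12.50 TCPpress [-153.9     3.17   50.64] F [ 0.67 -0.57  0.2 ] tau [ 0.04 -0.   -0.03] nomtip [-18.9    3.17  27.89] yaw -340.4854568275402
t12.70 TCPpress [-154.87    3.12   50.66] F [ 0.79 -0.26 -1.58] tau [ 0.02  0.03 -0.01] nomtip [-19.87   3.12  27.91] yaw -340.4820924647764
t12.90 TCPpress [-155.86    3.1    50.66] F [-0.19  0.41 -0.27] tau [ 0.04  0.04 -0.01] nomtip [-20.86   3.1   27.91] yaw -340.48179374591626
```

```bash
for i in 1 2 3 4; do python3 -m creep '[[[-0.05,0.018,0,0,0,0,-1],[-0.05,0.018,0,0,0,0,-1]]]' >/dev/null; python3 rd.py;done
```

```text
t13.10 TCPpress [-156.1     3.11   50.72] F [-0.32 -0.22 -0.71] tau [-0.04 -0.07 -0.02] nomtip [-21.1    3.11  27.97] yaw 19.518585319938516
t13.30 TCPpress [-156.34    3.08   50.77] F [ 1.63 -0.73 -0.87] tau [-0.01 -0.32  0.02] nomtip [-21.34   3.08  28.02] yaw 19.51736939160098
t13.50 TCPpress [-156.62    3.11   50.84] F [ 3.16 -0.31 -0.87] tau [ 0.01 -0.68  0.04] nomtip [-21.62   3.11  28.09] yaw 19.513928614485927
t13.70 TCPpress [-156.93    3.08   50.91] F [ 5.6  -0.55 -1.65] tau [-0.01 -0.97 -0.09] nomtip [-21.93   3.08  28.16] yaw 19.515813040780014
```

```bash
python3 -m creep '[[[0,0,-0.08,0,0,0,-1],[0,0,-0.08,0,0,0,-1]]]' >/dev/null; python3 rd.py;for i in 1 2 3 4; do python3 -m creep '[[[-0.05,0.018,0,0,0,0,-1],[-0.05,0.018,0,0,0,0,-1]]]' >/dev/null; python3 rd.py;done
```

```text
t13.90 TCPpress [-157.09    3.09   50.01] F [ 4.56 -0.23 -1.58] tau [-0.02 -1.14  0.  ] nomtip [-22.09   3.09  27.26] yaw 19.518095045609968
t14.10 TCPpress [-157.26    3.08   50.12] F [ 5.72 -0.36 -1.83] tau [-0.01 -1.27 -0.05] nomtip [-22.26   3.08  27.37] yaw 19.520947310037823
t14.30 TCPpress [-157.91    2.97   50.12] F [ 5.64 -0.68 -1.68] tau [-0.18 -1.18 -0.11] nomtip [-22.91   2.97  27.37] yaw 19.53161402706899
t14.50 TCPpress [-158.87    2.91   50.02] F [ 5.31 -1.15 -1.21] tau [-0.18 -1.09 -0.11] nomtip [-23.87   2.91  27.27] yaw 19.5389300786172
t14.70 TCPpress [-160.07    2.99   49.85] F [ 3.44 -1.2  -0.69] tau [-0.17 -0.76 -0.12] nomtip [-25.07   2.99  27.1 ] yaw -340.4676633050878
```

```bash
for i in 1 2 ; do python3 -m creep '[[[-0.15,0.05,0,0,0,0,-1],[-0.3,0.105,0,0,0,0,-1],[-0.45,0.16,0,0,0,0,-1],[-0.6,0.21,0,0,0,0,-1]]]' >/dev/null; python3 rd.py;done
```

```text
t15.10 TCPpress [-166.74    3.2    49.8 ] F [ 2.27 -0.62 -1.08] tau [-0.07 -0.53 -0.02] nomtip [-31.74   3.2   27.05] yaw -340.48740355535125
t15.50 TCPpress [-172.8     3.09   49.86] F [ 2.35 -0.14 -0.53] tau [-0.04 -0.6  -0.05] nomtip [-37.8    3.09  27.11] yaw -340.4835224224018
```

Run:
```python
from h import *
im=arm.get_image('scene');cv2.imwrite("pics/s6.png",im[:,:,::-1]);crop('pics/s6.png',350,230,100,85,8,'pics/s6c.png')
```

```text
(no output)
```

View pics/s6c.png

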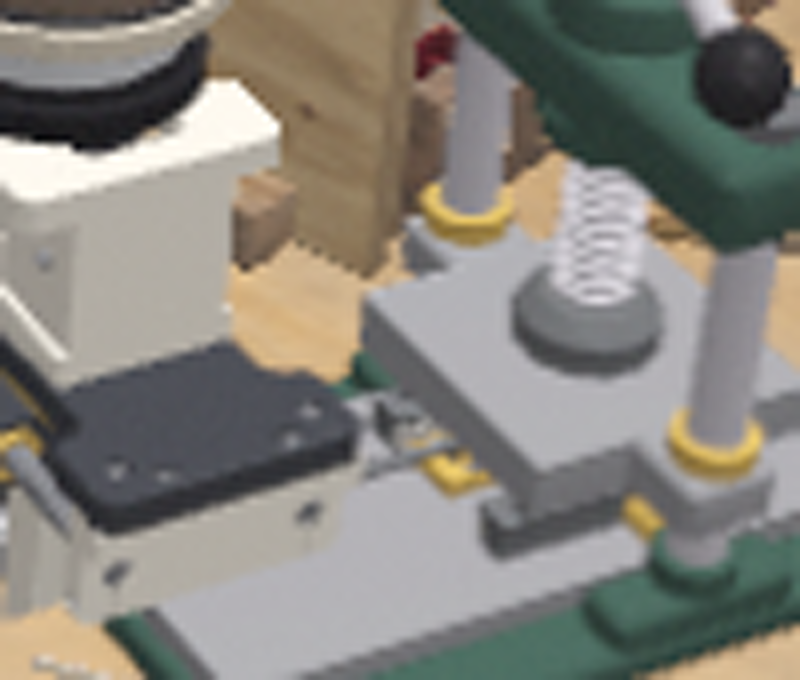

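```bash
for i in 1 2 3 4; do python3 -m creep '[[[-0.23,0.08,0,0,0,0,-1],[-0.47,0.166,0,0,0,0,-1],[-0.7,0.25,0,0,0,0,-1],[-0.94,0.334,0,0,0,0,-1],[-1.2,0.425,0,0,0,0,-1]]]' >/dev/null; python3 rd.py;done
```

```text
t16.05 TCPpress [-186.24    3.1    49.73] F [ 0.16  0.45 -0.11] tau [ 0.01 -0.07 -0.08] nomtip [-51.24   3.1   26.98] yaw -340.4837099149046
t16.55 TCPpress [-198.39    3.09   49.85] F [ 0.67  0.08 -0.22] tau [ 0.02 -0.1  -0.01] nomtip [-63.39   3.09  27.1 ] yaw -340.48263374379655
t17.05 TCPpress [-211.03    3.05   49.87] F [ 0.64  0.57 -0.47] tau [ 0.01 -0.06  0.01] nomtip [-76.03   3.05  27.12] yaw 19.52034606652981
t17.55 TCPpress [-223.74    3.09   49.88] F [ 0.92  0.64 -0.59] tau [ 0.   -0.12 -0.03] nomtip [-88.74   3.09  27.13] yaw 19.51692281229318
```

Run:
```python
from h import *
im=arm.get_image('scene');cv2.imwrite("pics/s7.png",im[:,:,::-1]);crop('pics/s7.png',340,230,100,85,8,'pics/s7c.png')
im=arm.get_image('top');cv2.imwrite("pics/t7.png",im[:,:,::-1]);crop('pics/t7.png',380,150,90,110,5,'pics/t7c.png')
```

```text
(no output)
```

View pics/s7c.png

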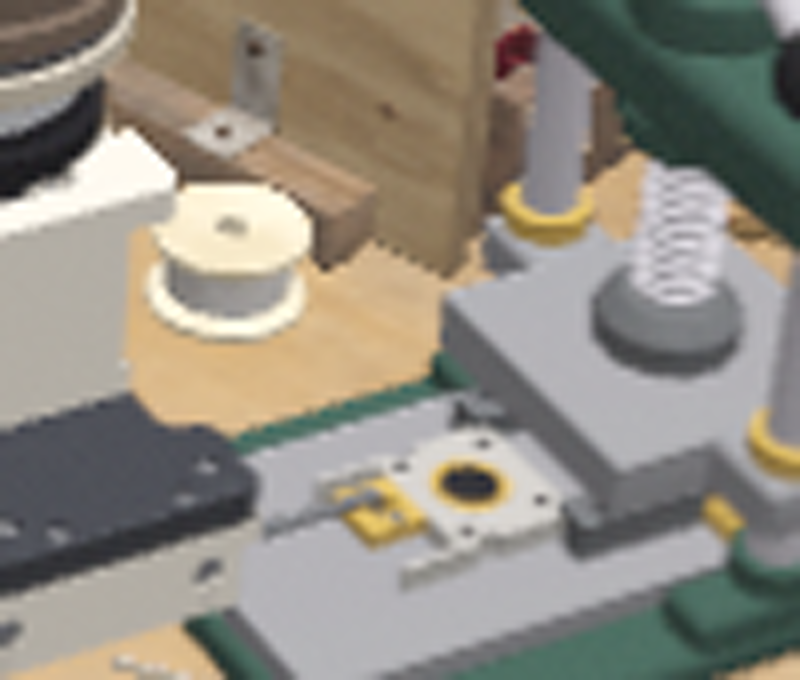

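View pics/t7c.png

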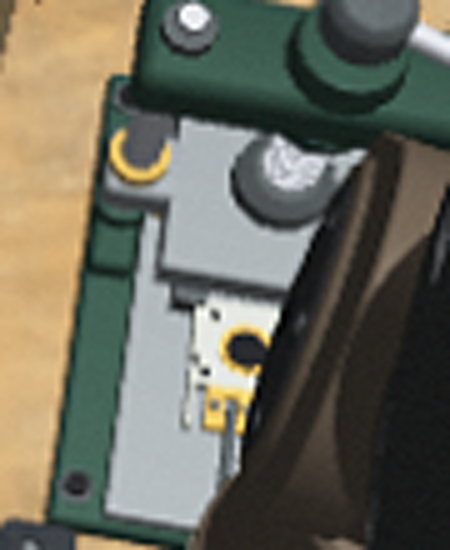

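```bash
for i in 1 2; do python3 -m creep '[[[-0.23,0.08,0,0,0,0,-1],[-0.47,0.166,0,0,0,0,-1],[-0.7,0.25,0,0,0,0,-1],[-0.94,0.334,0,0,0,0,-1],[-1.13,0.4,0,0,0,0,-1]]]' >/dev/null; python3 rd.py;done; python3 -m creep '[[[0.2,-0.07,0,0,0,0,-1],[0.2,-0.07,0,0,0,0,-1]]]'>/dev/null; python3 rd.py;  python3 - <<'E'
from h import *
im=arm.get_image('scene');cv2.imwrite("pics/s8.png",im[:,:,::-1]);crop('pics/s8.png',340,230,100,85,8,'pics/s8c.png')
E
```

```text
t18.15 TCPpress [-235.82    3.08   49.88] F [ 0.98 -0.46  0.1 ] tau [ 0.01 -0.12  0.02] nomtip [-100.82    3.08   27.13] yaw -340.4799614267837
t18.65 TCPpress [-247.82    3.07   49.87] F [ 0.48  0.51 -1.29] tau [-0.03 -0.14 -0.03] nomtip [-112.82    3.07   27.12] yaw -340.47861086313435
t18.85 TCPpress [-245.14    3.12   49.89] F [ 0.12  0.04 -0.2 ] tau [-0.02 -0.   -0.04] nomtip [-110.14    3.12   27.14] yaw 19.515705086173558
```

View pics/s8c.png

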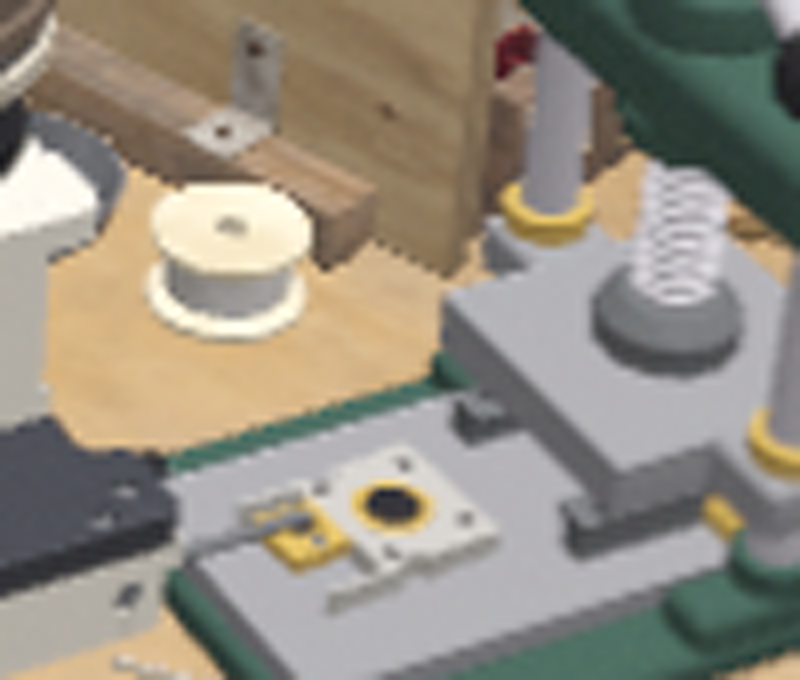

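```bash
python3 -m creep '[[[0,0,0.4,0,0,0,-1],[0,0,0.9,0,0,0,-1],[0,0,1.5,0,0,0,-1],[0,0,4,0,0,0,-1],[0,0,8,0,0,0,-1]]]' >/dev/null; python3 rd.py; python3 -m creep '[[[1,4,2,0,0,7,-1],[2,8.5,2,0,0,14,-1],[3,13,2,0,0,21,-1],[4,17.5,2,0,0,28,-1],[5,22,2,0,0,32.8,-1]]]';python3 - <<'E'
from h import *
for n in("scene","top"):
    im=arm.get_image(n); cv2.imwrite(f"pics/{n}9.png",im[:,:,::-1])
crop('pics/scene9.png',330,230,110,100,7,'pics/b9.png')
crop('pics/top9.png',380,150,100,120,5,'pics/a9.png')
E
```

```text
t19.40 TCPpress [-246.83    2.89  129.92] F [ 0.12  1.3  -0.45] tau [ 0.07 -0.07 -0.05] nomtip [-111.83    2.89  107.17] yaw -340.46825644424143
clock: 19.9
position: [0.4112, 0.0611, 0.1507]
ee_rot: [-0.37, 3.118, 0.0]
force: [1.4, -0.8, -1.0]
width: 0.128
```

View pics/b9.png

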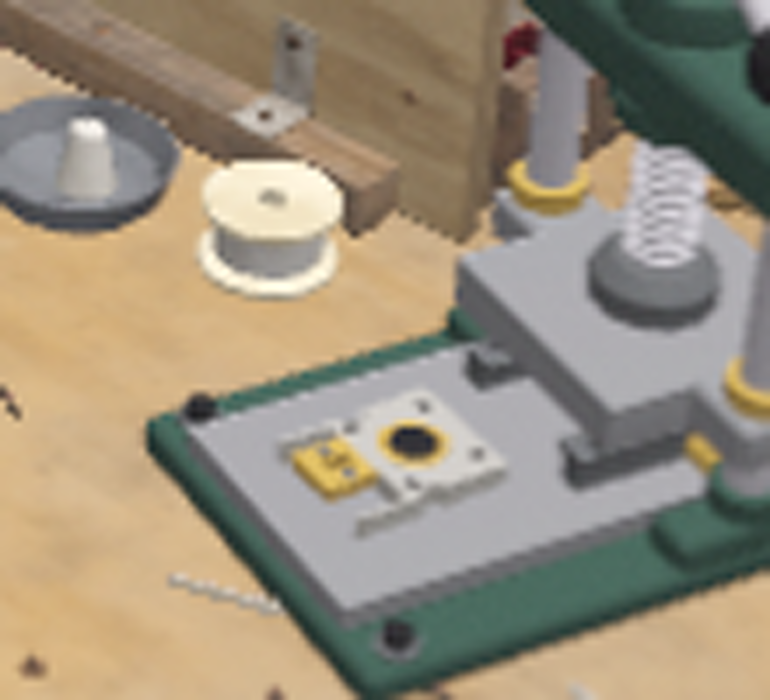

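View pics/a9.png

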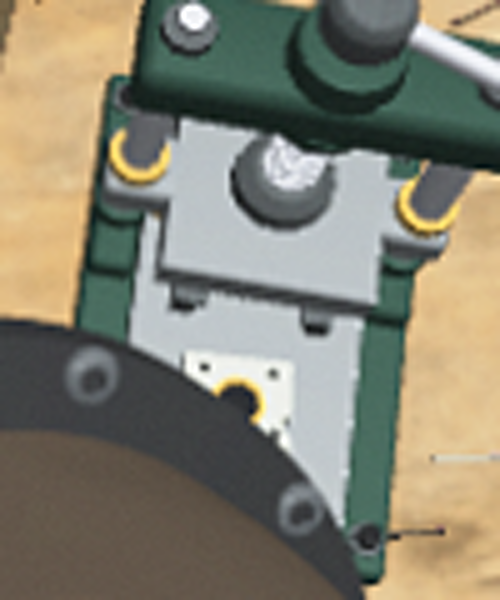

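```bash
python3 -m creep '[[[2,3,0,0,0,0,-1],[2,3,-2,0,0,0,-1],[2,3,-2,0,0,0,-1],[2,3,-2,0,0,0,-1]]]';python3 - <<'E'
from h import *
R=np.array([[.9426,-.3338,0],[.3338,.9426,0],[0,0,1]]);O=np.array([.5914,-.2455,0])
q=lambda u,v:(380+(u+.5)/5-.5,150+(v+.5)/5-.5)
for p in((186,352),(294,358),(238,402)):print(R@(onz('top',*q(*p),.032)-O)*1000)
im=arm.get_image('scene');cv2.imwrite("pics/s10.png",im[:,:,::-1]);crop('pics/s10.png',215,165,110,95,7,'pics/s10c.png')
o=arm.observe();print(o['position'],np.degrees(2*np.arctan(o['ee_rot'][0]/o['ee_rot'][1])),o['ft_torque'])
E
```

```text
clock: 20.4
position: [0.4303, 0.0884, 0.13]
ee_rot: [0.361, -3.119, 0.001]
force: [0.4, 0.3, -1.1]
width: 0.125
[-66.43727916  24.69133493  32.        ]
[-60.77524141 -19.56066773  32.        ]
[-84.37146002   1.25795458  32.        ]
[0.43061805 0.08839937 0.13033383] -13.207560838646492 [0.07456878 0.0062407  0.01470241]
```

View pics/s10c.png

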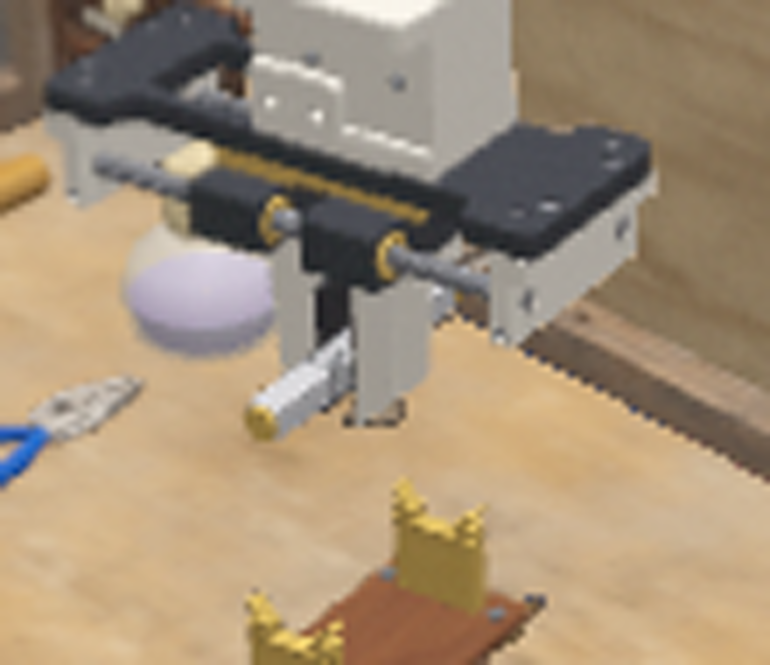

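```bash
python3 -m creep '[[[0.1,0.26,0,0,0,0,-1],[0.1,0.26,-4,0,0,0,-1],[0.1,0.26,-6.5,0,0,0,-1],[0.1,0.26,-6.5,0,0,0,-1],[0.1,0.26,-6.5,0,0,0,-1]]]';python3 - <<'E'
from h import *
im=arm.get_image('scene');cv2.imwrite("pics/s11.png",im[:,:,::-1]);crop('pics/s11.png',225,195,90,80,8,'pics/s11c.png')
E
```

```text
clock: 20.95
position: [0.4322, 0.0917, 0.0655]
ee_rot: [0.362, -3.12, 0.0]
force: [0.1, -0.9, -0.7]
width: 0.122
```

View pics/s11c.png

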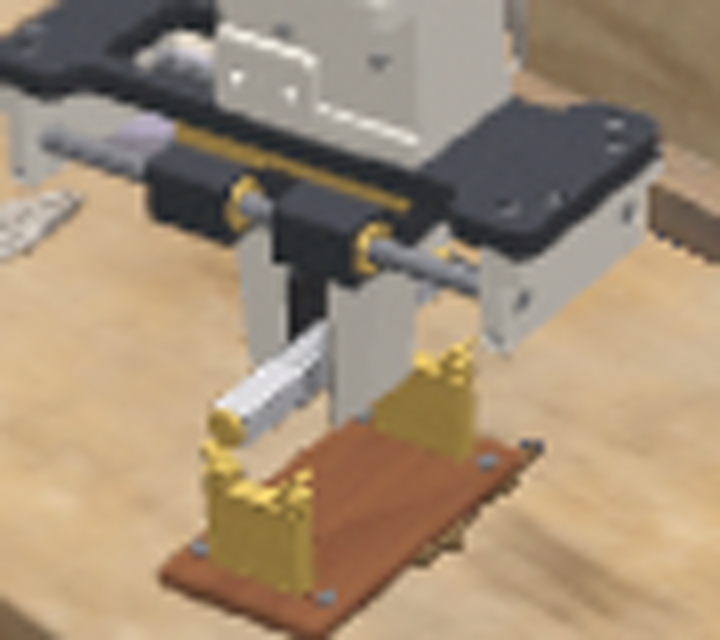

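```bash
python3 -m creep '[[[-0.05,-0.05,-0.6,0,0,0,-1],[-0.05,-0.05,-1.2,0,0,0,-1],[-0.05,-0.05,-1.2,0,0,0,-1]]]';python3 -m creep '[[[0,0,-0.4,0,0,0,-1],[0,0,-0.4,0,0,0,-1]]]';python3 -m creep '[[[0,0,-0.4,0,0,0,-1],[0,0,-0.4,0,0,0,-1]]]';python3 rd.py
```

```text
clock: 21.3
position: [0.4314, 0.0914, 0.0527]
ee_rot: [0.363, -3.12, -0.0]
force: [-0.3, -0.4, -0.0]
width: 0.123
clock: 21.5
position: [0.4314, 0.0914, 0.0486]
ee_rot: [0.363, -3.12, 0.0]
force: [-0.1, -0.9, -1.4]
width: 0.124
clock: 21.7
position: [0.4314, 0.0914, 0.0445]
ee_rot: [0.363, -3.12, 0.0]
force: [1.0, -0.1, 0.4]
width: 0.128
t21.70 TCPpress [-263.26  264.16   44.49] F [0.95 0.27 0.43] tau [ 0.04  0.01 -0.01] nomtip [-128.26  264.16   21.74] yaw 346.71846279116664
```

```bash
python3 -m creep '[[[0,0,-0.15,0,0,0,-1],[0,0,-0.15,0,0,0,-1]]]';python3 rd.py; python3 -m creep '[[[0,0,-0.1,0,0,0,-1],[0,0,-0.1,0,0,0,-1]]]';python3 rd.py
python3 - <<'E'
from h import *
im=arm.get_image('scene');cv2.imwrite("pics/s12.png",im[:,:,::-1]);crop('pics/s12.png',225,195,90,80,8,'pics/s12c.png')
E
```

```text
clock: 21.9
position: [0.4315, 0.0914, 0.0432]
ee_rot: [0.363, -3.12, -0.0]
force: [0.2, -0.5, -0.4]
width: 0.126
t21.90 TCPpress [-263.15  264.24   43.24] F [ 0.33 -0.46 -0.42] tau [ 0.05  0.03 -0.04] nomtip [-128.15  264.24   20.49] yaw 346.71816310256594
clock: 22.1
position: [0.4316, 0.0914, 0.0423]
ee_rot: [0.363, -3.12, -0.0]
force: [-0.8, -0.1, -0.8]
width: 0.128
t22.10 TCPpress [-263.14  264.24   42.32] F [-0.74 -0.39 -0.76] tau [0.04 0.01 0.04] nomtip [-128.14  264.24   19.57] yaw 346.7176315964801
```

View pics/s12c.png

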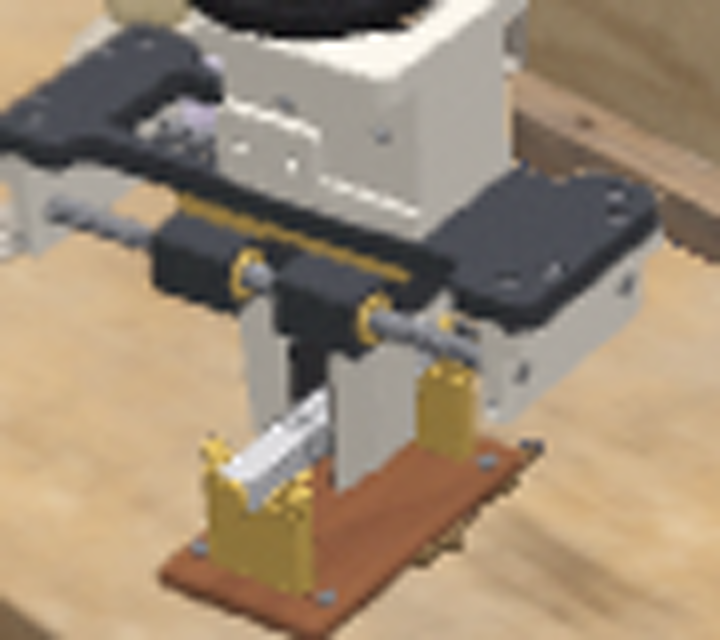

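```bash
python3 -m creep '[[[0,0,-0.06,0,0,0,-1],[0,0,-0.06,0,0,0,-1],[0,0,-0.06,0,0,0,-0.6],[0,0,-0.06,0,0,0,-0.5],[0,0,-0.06,0,0,0,-0.4]]]' 5; python3 -m creep '[[[0,0,0,0,0,0,0],[0,0,0,0,0,0,0.5],[0,0,0,0,0,0,0.5],[0,0,0,0,0,0,0.5],[0,0,0,0,0,0,0.5]]]'; python3 -m creep '[[[0,0,2,0,0,0,0.5],[0,0,5,0,0,0,0.5],[0,0,9,0,0,0,0.5],[0,0,13,0,0,0,0.5],[0,0,17,0,0,0,0.5]]]'; python3 -m creep '[[[-1,4.8,0,0,0,0,0.5],[-2,9.6,0,0,0,0,0.5],[-3,14.4,0,0,0,0,0.5],[-4,19.2,0,0,0,0,0.5],[-5,24,0,0,0,0,0.5]]]'; python3 -m creep '[[[-1,4.8,0,0,0,0,0.5],[-2,9.6,0,0,0,0,0.5],[-3,14.4,0,0,0,0,0.5],[-4,19.2,0,0,0,0,0.5],[-5,24,0,0,0,0,0.5]]]'; python3 -m creep '[[[0,0,0,0,0,0,0.5],[0,0,0,0,0,0,0.5],[0,0,0,0,0,0,0.5]]]'
python3 - <<'E'
from h import *
for n in("scene","top"):
    im=arm.get_image(n); cv2.imwrite(f"pics/{n}13.png",im[:,:,::-1])
crop('pics/scene13.png',235,210,80,65,9,'pics/b13.png')
crop('pics/top13.png',245,225,75,110,5,'pics/a13.png')
crop('pics/top13.png',375,120,110,150,4,'pics/c13.png')
E
```

```text
clock: 22.65
position: [0.4316, 0.0914, 0.0418]
ee_rot: [-0.363, 3.12, 0.0]
force: [1.1, 0.5, 0.2]
width: 0.28
clock: 23.15
position: [0.4316, 0.0914, 0.0418]
ee_rot: [0.363, -3.121, -0.0]
force: [0.5, -0.6, -0.1]
width: 0.685
clock: 23.65
position: [0.4312, 0.0912, 0.2134]
ee_rot: [0.363, -3.12, 0.0]
force: [1.2, 0.1, -0.7]
width: 0.751
clock: 24.15
position: [0.3808, 0.3331, 0.2119]
ee_rot: [-0.363, 3.12, 0.0]
force: [2.8, 0.5, -0.0]
width: 0.75
clock: 24.65
position: [0.3309, 0.5731, 0.2115]
ee_rot: [0.363, -3.12, 0.001]
force: [0.7, 0.5, 0.1]
width: 0.749
clock: 24.95
position: [0.3324, 0.5701, 0.2114]
ee_rot: [-0.361, 3.121, -0.002]
force: [0.3, -0.3, 0.4]
width: 0.754
```

View pics/b13.png

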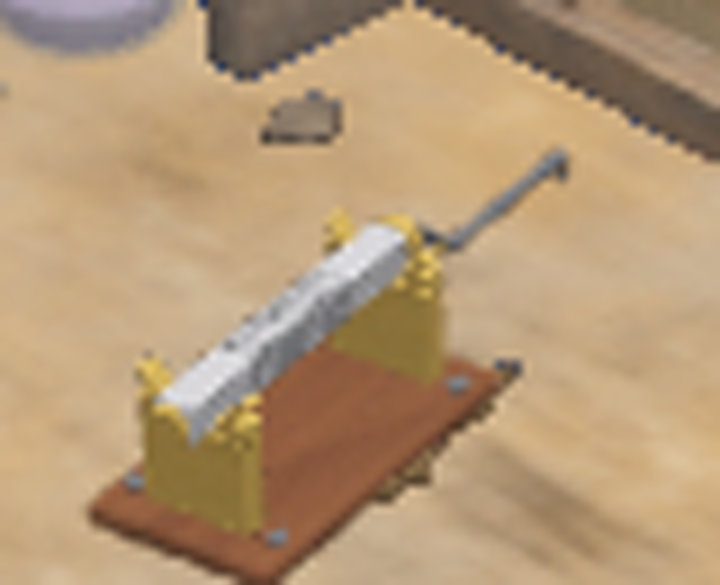

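View pics/a13.png

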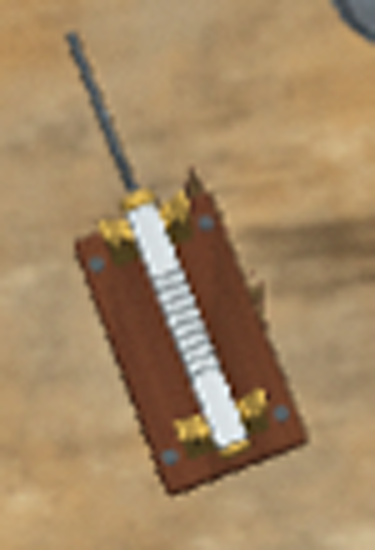

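View pics/c13.png

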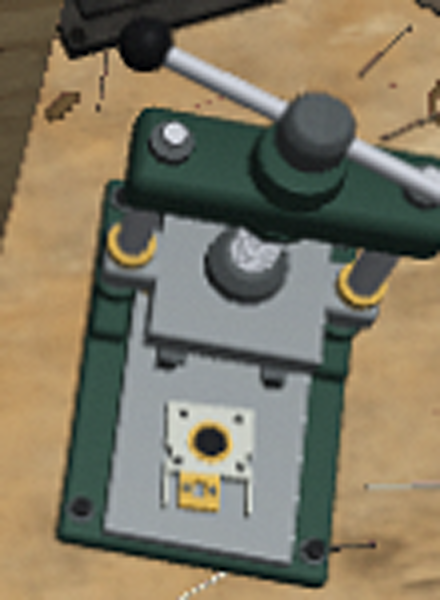

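View pics/top13.png

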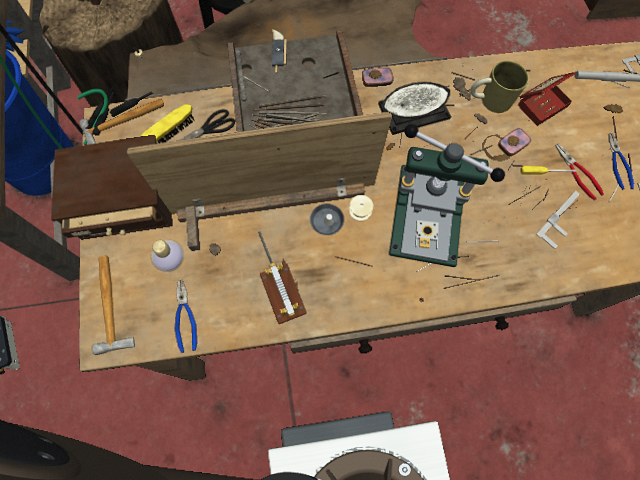

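Run:
```python
from h import *
np.set_printoptions(precision=1,suppress=True)
R=np.array([[.9426,-.3338,0],[.3338,.9426,0],[0,0,1]]);O=np.array([.5914,-.2455,0])
q=lambda u,v:(375+(u+.5)/4-.5,120+(v+.5)/4-.5)
P=[R@(onz('top',*q(*p),.032)-O)*1000 for p in((168,400),(256,411),(248,517),(162,508))]
for p in P:print(p)
print('centre',sum(P)/4)
d=P[0]-P[3]+P[1]-P[2];print('turn',np.degrees(np.arctan2(d[1],d[0])))
arm.sign_off()
```

```text
[-65.7  25.1  32. ]
[-63.3 -20.3  32. ]
[-121.3  -21.8   32. ]
[-124.6   21.6   32. ]
centre [-93.7   1.2  32. ]
turn 2.5004137164992954
the job is handed in; nothing more can be done
```

The die is out of its rails and flat on the front apron, the pick is back in its stand, and I have handed the job in at about 25 s. No verdict came back, so what follows rests on my own checks.

**The draw:** I felt for the eye with light touches of about 2 N. The hook dropped into it a few millimetres left of the middle. It bore on the guide with about 5–6 N, the balls let go, and I drew the die out about 90 mm. No reading went above about 6 N, though I read the force only at the end of each move.

**Last checks, from the top camera's picture:**
- **Die:** its centre is about 94 mm in front of the press origin, 1 mm off the middle line and turned about 2.5°. That is wholly clear of the rails and on the apron.
- **Pick:** it lies in both notches with the hook down at the same end. It looks unchanged from the first picture, to about a pixel.
- **Bystanders:** all three look to be where they started. I compared them by eye only.
- **Gripper:** it is parked well clear of everything.

**Disagreements:**
- My first scene-camera readings of the pick were several millimetres off the top camera's, partly a scene-camera offset of about one pixel. I relied on the top camera and on touch instead.
- The front lips of the rails and the left edge of the platen came out 2–3 mm off the given dimensions.
- Those offsets are smaller than the margins left on the die and the pick.

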